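# Build up the sighting ball and hold the mirror so the camera sees it

### The arm

A 7-joint arm with a two-finger parallel gripper is mounted at the origin on a cart in front of the work surface, level with it; the furniture and walls round the work are solid. World frame = base frame: x ahead of the robot, y to its left, z up, the work surface at z = 0. Lengths are in m, angles in rad, forces in N, time in s.
With the tool pointing down it reaches from about 0.425 to 0.925 m from the base axis. Payload 6.8 kg.
Tool frame: the origin (TCP) lies at the very end of the fingers, on their centre line; the grasp point (between the pads) lies 19 mm behind it; z points along the fingers, y is the line along which they close (so a half turn about z gives the same grasp; the last joint's range is limited). The gripper opens to 85 mm and grips with 20 to 120 N. Pads are 22 mm wide; open, the fingers measure 114 mm over their backs; the gripper's body (76 mm by 85 mm) begins 54 mm behind the grasp point. The pads swing forward as they close: fully open they stand 13 mm farther back than shut.
Start: joints at [1.137, 0.477, 0.022, 1.555, -0.011, 1.109, -0.083], TCP at [0.216, -0.64, 0.231] pointing down, gripper open.
Joint ranges: [-2.96, 2.96], [-0.34, 2.1], [-1.41, 1.46], [0.24, 2.44], [-1.37, 4.51], [0.17, 1.92], [-2.96, 2.96]. Speed limits (rad/s): [2.39, 2.39, 3.14, 3.14, 3.14, 3.14, 3.14].

### API

Orientations are given as a rotation vector (axis times angle).
In Python, from workcell import bot gives the robot as it stands.
- The arm moves only by the tool carry_out, never from a script. Its argument "rows" is a list of rows, each a list of 5 numbers: the shift along the world's x, y, z in m, then the turn about the world's z in degrees, then the finger opening in m, from 0 to 0.0854. A call has 1 to 8 rows; each row is the pose to reach, as a shift and turn from the pose commanded when the call began; what a row does not reach only later rows make up. A row lasts 1/10 s, in which the tool goes at most 50 mm and 8.59 degrees, less where a joint would pass 70% of its speed; a pose out of reach is approached as far as the arm can. A call with a gripper value outside its range is refused whole. The fingers move at their own pace and stop on an object; "force" is the grip in N (left out, the last holds). Time passes only in rows, so rows that repeat a pose let the fingers close. It gives the time, the measured TCP pose, the force, the opening and the grip force at its end, in the units of the state.
- bot.sense(): the state, without advancing time (a new reading comes with each control period).
- bot.get_image(name): name is "side" or "top" or "wrist"; returns a dict with "frame" (480x640x3 uint8, red, green, blue), "intrinsics" (3x3 intrinsics, pixels), "origin" and "attitude" of the camera in the world; the wrist camera has in their place "T_tool_cam" (4x4, takes a point from camera to tool coordinates, whose origin is the TCP and whose axes are the flange's). Camera axes: x right, y down, z forward; pixel columns grow to the right and rows downward; lengths in m; the calibration is good to about 2 mm. A picture is of the moment at which its call begins: read the wrist's pose just before it. There is no depth.
- bot.finish_job(): hands the job in; it is judged then, once.
Trained networks look in a picture, given as the dict that the camera call returned (one of the last four; its "shot" number tells which), for a name from the list of things; names that differ only in an ending like _2 or _b are one class to them, and where a whole thing is asked for, a point or a joint stands for the part that bears it (a point fixed in the world has none). Each returns a list of dicts, best first, with "confidence" (0 to 1); they miss things now and then, are a little off and sometimes report something else, mostly with a low value. They report only what shows in the picture. A call takes as long as a camera call.
- bot.trace(picture, thing): "region" (480x640 bool, what is visible of it) and "location" ([column, row] in pixels, amid what is visible of it).
- bot.landmark_of(picture, thing): "location" ([column, row] in pixels: a listed point, or the origin of a listed thing).
The state is a dict: "time": time; "joint_positions": joint angles; "dq": joint speeds; "tau": joint torques, N m; "position": TCP position; "eef_rot": TCP orientation; "contact_force": force on the tool from outside, world axes, zero at the start; "moment": the same for the moment, N m; "finger_gap": finger opening in m; "gripper_force": force on a finger pad.
Only numpy, scipy, OpenCV 4.12 (cv2) and the standard library are available. Lean on these libraries where they do the work, as an engineer would, in place of code of your own. Each camera call takes 0.05 s, during which the arm holds its last target. There are 200 camera calls.

### The job

Set up the bench inspection mirror: lay the plain packing plate flat and squarely on the fixed grey pedestal, then set the plate with the ball squarely on top of it, edges in line, and let go of the pile. Then take the tab above the swivel mirror and turn the mirror until the small camera on its stand, looking into the mirror, has the ball in the middle of its view. The mirror springs back if released, so finish still holding the tab at that angle; leave the jar, the felt block and the nut where they are.

Things in the scene. Friction and masses are not known exactly. Their poses are not given: they have to be found in the camera images.
- pedestal: Fixed grey cast pedestal for the pile. Its top face is 50 x 70 mm (x by y), level, 42 mm above the worktop; below it is a foot 66 x 86 mm, 12 mm high. Origin at the centre of its underside, on the worktop; x along the 50 mm side, y along the 70 mm side, z up.
- pack_mid (a point): Centre of the loose plain steel packing plate, 50 x 70 x 16 mm (x, y, z), 0.25 kg, lying flat, half-way up (8 mm above its underside). x along the 50 mm side, y along the 70 mm side. In the pile its underside lies on the pedestal, so this point is then 50 mm above the worktop.
- ball_plate_mid (a point): Centre of the loose ball plate's steel plate, half-way up (8 mm above its underside). Plate 50 x 70 x 16 mm (x, y, z), 0.3 kg in all; in its middle a polished steel ball of 30 mm diameter on a short stem, ball centre 38 mm and top 53 mm above the underside. x along the 50 mm side, y along the 70 mm side. On the pile this point is 66 mm above the worktop.
- ball (a point): Centre of the 30 mm ball on the ball plate (the marker the camera must see), 30 mm above ball_plate_mid. In the finished pile it is 96 mm above the worktop, the height of the lens and of the mirror's centre.
- lens (a point): Centre of the front glass of the camera, a grey tube of 32 mm diameter lying level 96 mm above the worktop on the fixed mirror stand. The camera looks straight and level at the mirror's centre, 115 mm in front of the lens. The tube's top is 112 mm above the worktop. x points from the mirror to the lens, z up.
- tab (a point): Centre of the mirror's grip tab, a black upright bar 12 mm thick, 36 mm wide, 127 to 169 mm above the worktop (this point at 150 mm), on the mirror's upright axis; wide faces parallel to the mirror. x points out of the shiny face (across the 12 mm), y along the width, z up. Below it the 56 x 56 mm mirror in a 64 mm frame, centre 96 mm up, its shiny face on the axis.
- mirror (a joint): Turn of the mirror about its upright axis, rad. 0: it faces the camera squarely (start; a light spring, 0.06 N m/rad, returns it there); grows anticlockwise seen from above, to a stop at 1.2. The camera sees the ball when the mirror's facing direction halves the horizontal angle between the directions from the axis to the lens and to the ball.
- sight (a point): Not a visible object: the camera's line of sight after the mirror. Origin on the mirror's axis at 96 mm height; x runs level along the reflected line of sight (it turns twice as far as the mirror, and points to the lens at mirror 0), z up. The ball is in the middle of the view when it lies on this x axis. Pictures do not draw the reflection: work the angle out.
- piston: Obstacle: a big upright engine piston standing on the worktop between the plates and the pedestal, 270 mm in diameter, 325 mm high; origin on its axis at the worktop. To its right (smaller y) stands an open ring, 250 mm across, 112 mm high. Carry things over or round them.
- paste_jar: Bystander: jar with white screw lid, 55 mm across, 90 mm high; origin at the centre of its underside.
- felt_block: Bystander: tan felt block 32 x 55 x 24 mm; origin at the centre of its underside.
- nut_0: Bystander: brown hexagon nut 24 x 27 x 13 mm; origin at the centre of its underside.

How it is judged:
On the way, in this order (a step that is already met when the one before it is completed fails the run):
1. the packing plate lies squarely on the pedestal, released (horizontal distance between pack_mid and pedestal below 0.006 m and angle between the x axis of pack_mid and the x axis of pedestal, either way round below 0.12 rad and height (world z) of pack_mid between 0.047 and 0.053 m and angle between pack_mid's own z axis and vertical below 0.06 rad and contact force between the fingers and pack below 0.1 N), for 0.2 s.
2. the ball plate lies squarely on the packing plate, released (all of step 1 and horizontal distance between ball_plate_mid and pack_mid below 0.006 m and horizontal distance between ball_plate_mid and pedestal below 0.009 m and angle between the x axis of ball_plate_mid and the x axis of pack_mid, either way round below 0.12 rad and height (world z) of ball_plate_mid between 0.063 and 0.069 m and angle between ball_plate_mid's own z axis and vertical below 0.06 rad and contact force between the fingers and ball_plate below 0.1 N), for 0.2 s.
At the end, for the whole second after the job is handed in: Each plate flat, centred within 6 mm and squared within 0.12 rad on the one below (ball plate within 9 mm of the pedestal), let go, at rest. The reflected line of sight passes within 15 mm sideways and 10 mm in height of the ball centre. Fingers hold the still mirror with over 1 N (all of step 2 and y of ball in the frame of sight between -0.015 and 0.015 m and z of ball in the frame of sight between -0.01 and 0.01 m and x of ball in the frame of sight above 0.05 m and contact force between the fingers and mirror above 1 N and velocity of joint mirror between -0.1 and 0.1 rad/s and linear speed of ball_plate below 0.02 m/s); the arm keeps its last pose, push and grip.
It fails at once if the jar, the felt block or the nut is moved more than 20 mm (distance of any of paste_jar, felt_block, nut_0 from where it was at the start of the episode above 0.02 m).
It also fails if it takes over 72 s, if anything falls off the work surface, if the arm or the gripper's body presses on something with over 40 N, if the wrist force passes 120 N, or if a joint passes its speed limit or range.

## Working session

There is one attempt and no reset: what is moved stays moved. The work goes in short steps, Python scripts to look and compute and a tool call to move; the robot and the scene stay as the last step left them, time stands still between calls to the robot, and variables do not carry over. Pictures are saved under pics/ and viewed, at most 10 in all, crops included, and the job is handed in when it is done.

Besides the shell and the picture viewer there is one more tool, called after "Emit:" as a command line: name --pt "numbers of a row" for each row, then --argument value for the rest. carry_out: Moves the arm, as the interface text tells. Its arguments: {"type":"object","properties":{"rows":{"type":"array"},"force":{"type":"number"}},"required":["rows"]}

```bash
mkdir -p pics; cat > h.py <<'E'
import numpy as np, cv2
from workcell import bot
from scipy.spatial.transform import Rotation as R
def cam(p, s=None):
    K=np.array(p["intrinsics"])
    if "origin" in p:
        A=np.array(p["attitude"],float)
        A=R.from_rotvec(A).as_matrix() if A.size==3 else A
        return K,A,np.array(p["origin"])
    T=np.array(p["T_tool_cam"]); W=np.eye(4)
    W[:3,:3]=R.from_rotvec(s["eef_rot"]).as_matrix(); W[:3,3]=s["position"]
    M=W@T
    return K,M[:3,:3],M[:3,3]
def ray(c,px):
    K,A,o=c
    d=A@np.linalg.solve(K,[px[0],px[1],1.]); return o,d/np.linalg.norm(d)
def atz(c,px,z):
    o,d=ray(c,px); return o+d*(z-o[2])/d[2]
def tri(rs):
    S=np.zeros((3,3));b=np.zeros(3)
    for o,d in rs:
        P=np.eye(3)-np.outer(d,d);S+=P;b+=P@o
    x=np.linalg.solve(S,b)
    return x,[float(np.linalg.norm((np.eye(3)-np.outer(d,d))@(x-o))) for o,d in rs]
def proj(c,X):
    K,A,o=c
    v=K@(A.T@(np.array(X)-o)); return v[:2]/v[2]
def save(p,n): cv2.imwrite(f"pics/{n}.png",cv2.cvtColor(p["frame"],cv2.COLOR_RGB2BGR))
E
python3 - <<'E'
from h import *
np.set_printoptions(precision=4,suppress=True)
s=bot.sense(); print(s)
P={}
for n in ["side","top","wrist"]:
    p=bot.get_image(n); save(p,n+"0"); c=cam(p,s); P[n]=c
    print(n,c[2],c[1][:,2],c[0][0,0])
    for t in ["pedestal","pack_mid","ball_plate_mid","ball","lens","tab","piston","paste_jar","felt_block","nut_0"]:
        l=bot.landmark_of(p,t)
        for q in l[:2]:
            print(" ",t,np.round(q["location"],1),round(q["confidence"],2))
            if q is l[0]: P[n,t]=q["location"]
for t in ["pedestal","pack_mid","ball_plate_mid","ball","lens","tab"]:
    rs=[ray(P[n],P[n,t]) for n in ["side","top"] if (n,t) in P]
    if len(rs)>1: print(t,*tri(rs))
E
```

```text
{'time': 0.0, 'joint_positions': array([ 1.1369,  0.4778,  0.0223,  1.5564, -0.0115,  1.1093, -0.0831]), 'dq': array([ 0.    , -0.0023,  0.0001, -0.0004,  0.001 , -0.0006,  0.0005]), 'tau': array([ -0.0009, -59.645 ,   1.6073, -28.1194,   0.0125,   0.0092,
        -0.    ]), 'position': array([ 0.2159, -0.639 ,  0.2303]), 'eef_rot': array([-3.0983, -0.5093,  0.0006]), 'contact_force': array([-0.6954, -0.4258, -0.5253]), 'moment': array([-0.0203,  0.02  ,  0.0244]), 'gripper_force': 0.0, 'finger_gap': 0.08565298132836201}
side [0.0163 1.2797 0.7789] [ 0.3006 -0.8451 -0.442 ] 605.5619907419039
  pedestal [308.3 344. ] 0.55
  pack_mid [356.8 222.4] 0.49
  ball_plate_mid [368.4 232.4] 0.55
  ball [369. 226.] 0.75
  tab [218.8 317.3] 0.89
  piston [355.1 220.2] 0.15
  paste_jar [338.2 310.9] 0.63
  felt_block [311.7 313.3] 0.81
  nut_0 [354.3 223.7] 0.56
top [-0.0107  0.2569  1.3547] [ 0.3599 -0.1949 -0.9124] 528.2916768987733
  pedestal [256.7 336.5] 0.96
  pack_mid [449.3 203.9] 0.72
  pack_mid [392.  202.5] 0.59
  ball_plate_mid [431.6 231.8] 0.6
  ball [435.3 231.1] 0.97
  lens [184.3 353. ] 0.88
  lens [449.6 202.3] 0.35
  tab [161.  301.7] 0.6
  paste_jar [309.5 313.1] 0.81
  felt_block [288.2 297.2] 0.63
  nut_0 [447.9 204.2] 0.64
wrist [ 0.282  -0.6174  0.373 ] [-0.2615 -0.085  -0.9614] 409.9304883976261
pedestal [ 0.3909  0.2382 -0.0043] [0.0068563347206603426, 0.0068563347206603105]
pack_mid [ 0.4701 -0.4271  0.0015] [0.0018134651385866521, 0.0018134651385865355]
ball_plate_mid [ 0.4092 -0.3232  0.0215] [0.004739488670737738, 0.004739488670737725]
ball [ 0.4043 -0.3249  0.0409] [0.0006094331101789976, 0.0006094331101789844]
tab [0.5232 0.4041 0.1452] [0.003040161025287417, 0.003040161025287503]
```

View pics/top0.png

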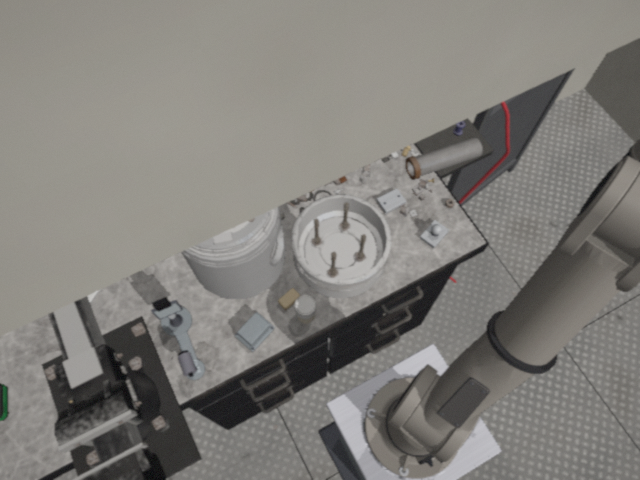

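View pics/side0.png

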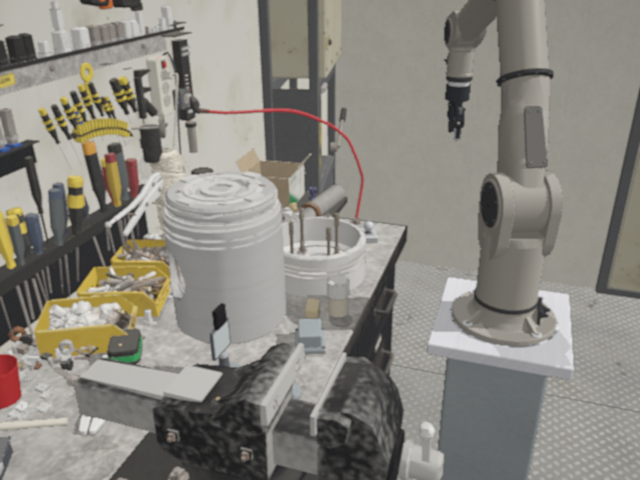

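The top view shows the pack plate at about (392,202), the ball plate at (432,236), the pedestal at (253,330), the jar at (306,303), the felt at (289,298), the mirror tab at about (163,308) and the lens at about (184,353). The side view shows the tab at (219,318), with a vise in front of the mirror.

```bash
python3 - <<'E'
from h import *
np.set_printoptions(precision=4,suppress=True)
p=bot.get_image("top"); c=cam(p)
for t,z in [("pedestal",.042),("pack_mid",.016),("ball_plate_mid",.016),("felt_block",.024),("paste_jar",.09),("nut_0",.013),("piston",.325),("tab",.169),("lens",.112)]:
    for q in bot.trace(p,t)[:2]:
        m=q["region"].astype(np.uint8)
        r=cv2.minAreaRect(cv2.findNonZero(m)); 
        print(t,round(q["confidence"],2),m.sum(),np.round(q["location"]),atz(c,q["location"],z)[:2],[atz(c,b,z)[:2].round(3).tolist() for b in cv2.boxPoints(r)])
print("pack",atz(c,(392,202.5),.008),"lens",atz(c,(184.3,353),.096))
E
```

```text
pedestal 0.96 818 [255. 333.] [0.3816 0.2374] [[0.405, 0.288], [0.433, 0.207], [0.368, 0.187], [0.341, 0.268]]
pedestal 0.63 440 [165. 305.] [0.5578 0.4119] [[0.596, 0.434], [0.56, 0.367], [0.509, 0.387], [0.545, 0.453]]
pack_mid 0.75 399 [391. 201.] [ 0.5565 -0.2766] [[0.583, -0.242], [0.584, -0.319], [0.529, -0.311], [0.528, -0.235]]
ball_plate_mid 0.55 438 [431. 231.] [ 0.4187 -0.3257] [[0.42, -0.284], [0.447, -0.357], [0.397, -0.37], [0.37, -0.298]]
felt_block 0.7 295 [285. 298.] [0.4327 0.1268] [[0.439, 0.154], [0.459, 0.098], [0.421, 0.088], [0.402, 0.143]]
nut_0 0.39 427 [434. 232.] [ 0.413  -0.3321] [[0.424, -0.286], [0.448, -0.362], [0.398, -0.371], [0.375, -0.296]]
piston 0.48 466 [166. 307.] [0.431  0.3782] [[0.449, 0.412], [0.465, 0.363], [0.414, 0.349], [0.399, 0.398]]
tab 0.67 455 [164. 306.] [0.5025 0.4005] [[0.536, 0.419], [0.502, 0.357], [0.457, 0.376], [0.49, 0.437]]
tab 0.61 47 [448. 202.] [ 0.4187 -0.344 ] [[0.427, -0.339], [0.418, -0.355], [0.404, -0.345], [0.412, -0.329]]
lens 0.73 1830 [181. 331.] [0.4488 0.3934] [[0.549, 0.442], [0.552, 0.361], [0.325, 0.351], [0.325, 0.427]]
pack [ 0.5527 -0.2798  0.008 ] lens [0.4007 0.4089 0.096 ]
```

Emit:
carry_out --pt "0.03 0.03 0.02 0 0.085" --pt "0.06 0.06 0.04 0 0.085" --pt "0.09 0.09 0.05 0 0.085" --pt "0.12 0.12 0.05 0 0.085" --pt "0.15 0.15 0.05 0 0.085" --pt "0.17 0.17 0.05 0 0.085" --pt "0.18 0.18 0.05 0 0.085" --pt "0.18 0.18 0.05 0 0.085"

```text
time: 2.95
position: [0.3976, -0.4581, 0.2814]
eef_rot: [-3.099, -0.515, -0.001]
contact_force: [-0.6, -0.4, 0.1]
finger_gap: 0.0849
gripper_force: 0.0
```

Emit:
carry_out --pt "0.02 0.03 0 8 0.085" --pt "0.05 0.06 0 16 0.085" --pt "0.08 0.1 0 24 0.085" --pt "0.11 0.13 0 32 0.085" --pt "0.13 0.16 0 40 0.085" --pt "0.13 0.17 0 48 0.085" --pt "0.13 0.17 0 56 0.085" --pt "0.13 0.17 0 64 0.085"

```text
time: 3.75
position: [0.525, -0.2919, 0.2811]
eef_rot: [2.356, 2.078, -0.002]
contact_force: [0.4, -0.1, 1.2]
finger_gap: 0.0849
gripper_force: 0.0
```

```bash
cat >> h.py <<'E'
def quad(p,c,t,z,k=0):
    q=bot.trace(p,t)[k]; m=q["region"].astype(np.uint8)
    # project hull boundary to plane z, then fit min-area rect
    pts=cv2.findNonZero(m)[:,0].astype(float)
    W=np.array([atz(c,u,z)[:2] for u in pts],np.float32)
    (x,y),(w,h),a=cv2.minAreaRect(W*1000)
    if w>h: a+=90   # angle of short side
    print(t,"conf",round(q["confidence"],2),"centre",round(x/1000,4),round(y/1000,4),"size",round(w,1),round(h,1),"short-side angle",round((a+90)%180-90,1))
def tooly(s): 
    y=R.from_rotvec(s["eef_rot"]).as_matrix()[:,1]; return round(float(np.degrees(np.arctan2(y[1],y[0]))),1)
E
python3 - <<'E'
from h import *
np.set_printoptions(precision=4,suppress=True)
s=bot.sense(); print(s["position"],tooly(s),s["joint_positions"])
p=bot.get_image("wrist"); save(p,"w1"); c=cam(p,s); print(c[2],c[1][:,2])
for t,z in [("pack_mid",.016),("ball_plate_mid",.016)]:
    if bot.trace(p,t): quad(p,c,t,z)
for t in ["pack_mid","ball_plate_mid","ball","nut_0","paste_jar","pedestal"]:
    for q in bot.landmark_of(p,t)[:2]: print(t,q["location"],q["confidence"],atz(c,q["location"],.008))
E
```

```text
[ 0.525  -0.2919  0.2811] -7.2 [ 0.6722  0.3361 -0.3454  1.6627  0.1232  1.1645  0.1709]
[ 0.5339 -0.2232  0.4236] [-0.0363 -0.2718 -0.9617]
pack_mid conf 0.9 centre 0.5578 -0.2793 size 50.4 70.6 short-side angle 1.4
ball_plate_mid conf 0.92 centre 0.411 -0.3298 size 55.7 70.8 short-side angle 21.1
pack_mid [347.3, 177.5] 0.55 [ 0.5577 -0.277   0.008 ]
ball_plate_mid [212.5, 244.8] 0.68 [ 0.409  -0.3296  0.008 ]
ball [203.3, 253.6] 0.55 [ 0.3974 -0.338   0.008 ]
nut_0 [284.9, 315.1] 0.64 [ 0.4731 -0.4196  0.008 ]
nut_0 [213.8, 247.7] 0.36 [ 0.4097 -0.333   0.008 ]
```

View pics/w1.png

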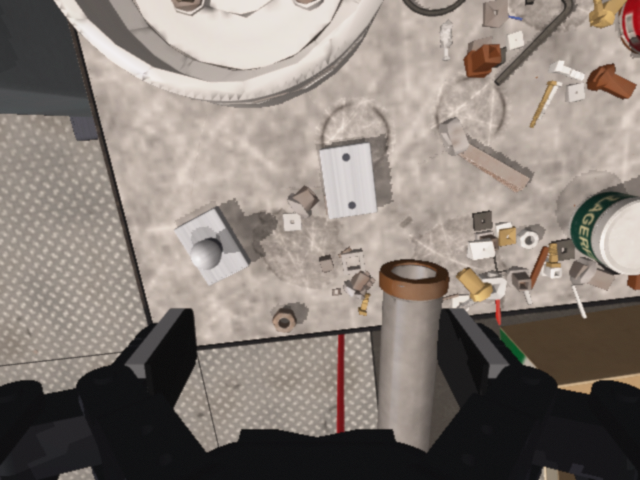

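The wrist view shows the pack plate centred at about (348,180), the ball plate at (212,245) and the nut at (285,318). There are small bits left of the pack at (303,200), and the ring rim above it.

```bash
python3 - <<'E'
from h import *
np.set_printoptions(precision=3,suppress=True)
s=bot.sense(); p=bot.get_image("wrist"); c=cam(p,s)
for u in [(303,188),(303,200),(317,200),(290,222),(303,214),(325,263),(352,257)]: print("bit",u,atz(c,u,.01)[:2])
for u in [(130,75),(180,95),(230,98),(280,88),(330,55),(380,0)]: print("rim",u,atz(c,u,.112)[:2],atz(c,u,.0)[:2])
for u in [(321,150),(368,142),(376,208),(326,217)]: print("corner",u,atz(c,u,.016)[:2])
E
```

```text
bit (303, 188) [ 0.513 -0.279]
bit (303, 200) [ 0.512 -0.291]
bit (317, 200) [ 0.526 -0.293]
bit (290, 222) [ 0.495 -0.312]
bit (303, 214) [ 0.51  -0.306]
bit (325, 263) [ 0.526 -0.361]
bit (352, 257) [ 0.555 -0.358]
rim (130, 75) [ 0.408 -0.17 ] [ 0.362 -0.151]
rim (180, 95) [ 0.44  -0.187] [ 0.406 -0.175]
rim (230, 98) [ 0.476 -0.194] [ 0.454 -0.184]
rim (280, 88) [ 0.512 -0.192] [ 0.504 -0.181]
rim (330, 55) [ 0.55  -0.175] [ 0.556 -0.158]
rim (380, 0) [ 0.588 -0.145] [ 0.607 -0.118]
corner (321, 150) [ 0.536 -0.244]
corner (368, 142) [ 0.582 -0.242]
corner (376, 208) [ 0.584 -0.308]
corner (326, 217) [ 0.533 -0.31 ]
```

Emit:
carry_out --pt "0.01 0.01 -0.03 8 0.085" --pt "0.02 0.01 -0.06 8 0.085" --pt "0.03 0.02 -0.09 8 0.085" --pt "0.033 0.023 -0.12 8 0.085" --pt "0.033 0.023 -0.13 8 0.085" --pt "0.033 0.023 -0.13 8 0.085"

```text
time: 4.95
position: [0.558, -0.2664, 0.15]
eef_rot: [-2.207, -2.232, 0.002]
contact_force: [-0.1, 0.7, -1.0]
finger_gap: 0.0849
gripper_force: 0.0
```

```bash
python3 - <<'E'
from h import *
np.set_printoptions(precision=3,suppress=True)
s=bot.sense(); print(s["position"],tooly(s))
p=bot.get_image("wrist"); save(p,"w2"); c=cam(p,s)
quad(p,c,"pack_mid",.016); quad(p,c,"pack_mid",.0)
E
```

```text
[ 0.558 -0.266  0.15 ] 0.7
pack_mid conf 0.7 centre 0.5582 -0.2783 size 50.9 72.6 short-side angle 1.0
pack_mid conf 0.7 centre 0.5582 -0.283 size 53.9 76.8 short-side angle 1.0
```

View pics/w2.png

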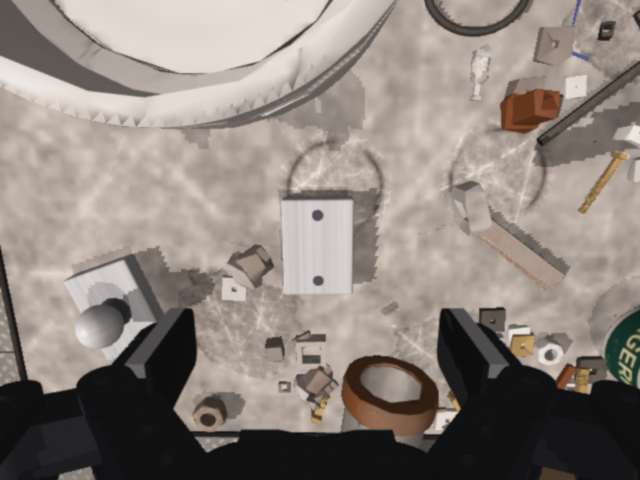

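The closer view shows the pack plate at (317,240) and a solid-looking bit at (250,265), just left of its near half. I'll grip off-centre, towards +y.

Emit:
carry_out --pt "0 0.006 -0.04 0 0.085" --pt "0 0.006 -0.08 0 0.085" --pt "0 0.006 -0.11 0 0.085" --pt "0 0.006 -0.13 0 0.085" --pt "0 0.006 -0.14 0 0.085" --pt "0 0.006 -0.146 0 0.085" --pt "0 0.006 -0.148 0 0.085" --pt "0 0.006 -0.148 0 0.085"

```text
time: 5.9
position: [0.5598, -0.2609, 0.0044]
eef_rot: [2.208, 2.233, 0.001]
contact_force: [0.4, -0.6, -0.1]
finger_gap: 0.0848
gripper_force: 0.0
```

Emit:
carry_out --pt "0 0 0 0 0.04" --pt "0 0 0 0 0.04" --pt "0 0 0 0 0.04" --pt "0 0 0 0 0.04" --pt "0 0 0 0 0.04" --pt "0 0 0 0 0.04" --force 60

```text
time: 6.5
position: [0.5595, -0.2608, 0.0044]
eef_rot: [2.208, 2.233, 0.0]
contact_force: [-2.2, 0.8, 6.3]
finger_gap: 0.0481
gripper_force: 62.4
```

Emit:
carry_out --pt "0 0 0.02 0 0.04" --pt "0 0 0.05 0 0.04" --pt "-0.01 -0.01 0.1 0 0.04" --pt "-0.03 -0.01 0.14 0 0.04" --pt "-0.05 0 0.18 0 0.04" --pt "-0.08 0.03 0.22 2 0.04" --pt "-0.11 0.06 0.24 4 0.04" --pt "-0.13 0.09 0.25 6 0.04"

```text
time: 7.3
position: [0.4278, -0.17, 0.2551]
eef_rot: [2.087, 2.345, -0.0]
contact_force: [0.3, 0.8, -2.6]
finger_gap: 0.0482
gripper_force: 63.0
```

```bash
python3 - <<'E'
from h import *
np.set_printoptions(precision=3,suppress=True)
s=bot.sense(); print(s["position"],s["contact_force"],s["finger_gap"],tooly(s))
p=bot.get_image("top"); c=cam(p)
for u in [(192,270),(208,290),(235,298),(265,288),(283,265)]: print("base",u,atz(c,u,0)[:2])
for u in [(183,250),(280,215),(283,240)]: print("top",u,atz(c,u,.325)[:2])
print("jar",atz(c,(306,303),.09),bot.landmark_of(p,"paste_jar")[:1] and atz(c,bot.landmark_of(p,"paste_jar")[0]["location"],0))
for C in [(.58,.19),(.6,.17),(.6,.19)]:
  print(C,[proj(c,(C[0]-.135*np.cos(a),C[1]+.135*np.sin(a),0)).round() for a in (-1.2,-.6,0,.6,1.2)])
for q in bot.trace(p,"piston"): 
  m=q["region"].astype(np.uint8); print(q["confidence"],cv2.boundingRect(m))
q=bot.get_image("side"); 
for r in bot.trace(q,"piston"): print("side",r["confidence"],cv2.boundingRect(r["region"].astype(np.uint8)))
d=cam(q); print(atz(d,(215,330),0),atz(d,(177,325),0),atz(d,(285,318),0))
E
```

```text
[ 0.428 -0.17   0.255] [ 0.314  0.833 -2.589] 0.04822827048196707 6.7
base (192, 270) [0.637 0.314]
base (208, 290) [0.562 0.298]
base (235, 298) [0.506 0.243]
base (265, 288) [0.493 0.16 ]
base (283, 265) [0.531 0.086]
top (183, 250) [0.533 0.299]
top (280, 215) [0.51 0.08]
top (283, 240) [0.453 0.101]
jar [0.375 0.093 0.09 ] [0.372 0.1   0.   ]
(0.58, 0.19) [array([290., 261.]), array([284., 288.]), array([263., 308.]), array([233., 314.]), array([207., 302.])]
(0.6, 0.17) [array([293., 252.]), array([287., 279.]), array([266., 298.]), array([237., 304.]), array([210., 293.])]
(0.6, 0.19) [array([287., 256.]), array([281., 282.]), array([259., 302.]), array([230., 307.]), array([204., 296.])]
[0.619 0.256 0.   ] [0.713 0.264 0.   ] [0.484 0.16  0.   ]
```

Emit:
carry_out --pt "0.005 0.04 0 2 0.04" --pt "0.01 0.085 0 4 0.04" --pt "0.01 0.13 0 6 0.04" --pt "0.01 0.18 0 8 0.04" --pt "0.005 0.225 0 10 0.04" --pt "-0.005 0.265 0 12 0.04" --pt "-0.02 0.3 0 12 0.04" --pt "-0.025 0.31 0 12 0.04"

```text
time: 8.4
position: [0.4031, 0.1433, 0.2531]
eef_rot: [-1.824, -2.555, -0.002]
contact_force: [0.1, -0.2, -3.3]
finger_gap: 0.0485
gripper_force: 62.9
```

Emit:
carry_out --pt "0 0 0 0 0.04" --pt "0 0 0 0 0.04"

```text
time: 8.6
position: [0.4048, 0.1381, 0.2529]
eef_rot: [-1.834, -2.55, 0.001]
contact_force: [0.9, 0.3, -2.7]
finger_gap: 0.0482
gripper_force: 62.9
```

```bash
python3 - <<'E'
from h import *
np.set_printoptions(precision=4,suppress=True)
s=bot.sense(); print(s["position"],tooly(s),s["joint_positions"],s["finger_gap"])
p=bot.get_image("wrist"); save(p,"w3"); c=cam(p,s)
if bot.trace(p,"pedestal"): quad(p,c,"pedestal",.042)
if bot.trace(p,"pack_mid"): quad(p,c,"pack_mid",s["position"][2]+.012)
for t,z in [("pedestal",0),("paste_jar",0),("felt_block",0),("lens",.096),("tab",.15)]:
    for q in bot.landmark_of(p,t)[:2]: print(t,q["location"],q["confidence"],atz(c,q["location"],z))
E
```

```text
[0.4048 0.1381 0.2529] 18.6 [ 0.2699  0.0996 -0.7752  2.0439  0.0811  1.0287 -0.2207] 0.04821706158004639
pedestal conf 0.88 centre 0.3949 0.2346 size 61.2 79.1 short-side angle 20.8
pack_mid conf 0.95 centre 0.4083 0.1269 size 49.2 65.3 short-side angle 18.2
pedestal [340.1, 95.5] 0.56 [0.3941 0.2358 0.    ]
paste_jar [272.7, 230.9] 0.63 [0.3729 0.0946 0.    ]
felt_block [336.3, 225.2] 0.59 [0.431  0.1203 0.    ]
```

View pics/w3.png

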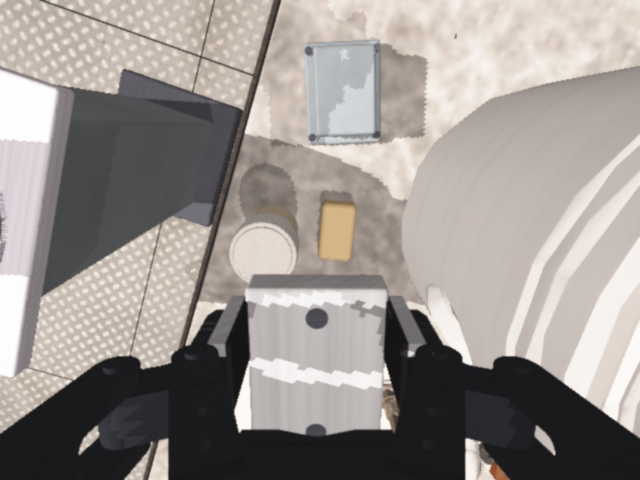

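The view shows the pedestal at (343,92), the jar at (265,250), the felt at (337,230) and the pack held square in the fingers. I'll crop in on the pedestal for its corners.

```bash
python3 - <<'E'
import cv2
i=cv2.imread("pics/w3.png")[25:160,285:400]
cv2.imwrite("pics/w3c.png",cv2.resize(i,None,fx=4.4,fy=4.4,interpolation=cv2.INTER_CUBIC))
E
```

```text
(no output)
```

View pics/w3c.png

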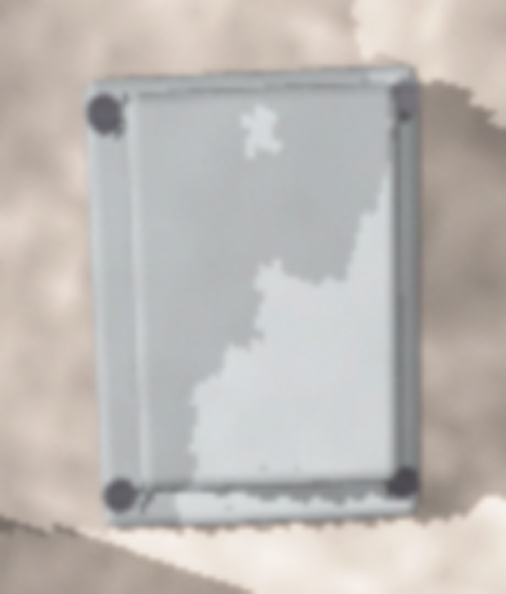

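The crop shows the top-face corners at about (132,98), (393,85), (395,480) and (148,489). The foot corners are about (90,82), (415,68), (418,515) and (108,527).

```bash
cat >> h.py <<'E'
def rect(c,px,z,n):
    W=np.array([atz(c,u,z)[:2] for u in px]); C=W.mean(0)
    s=W[1]-W[0]+W[2]-W[3]; l=W[0]-W[3]+W[1]-W[2]
    f=lambda v:round(float(np.degrees(np.arctan2(v[1],v[0]))),1)
    print(n,"centre",C.round(4),"sizes",round(np.linalg.norm(s)*500,1),round(np.linalg.norm(l)*500,1),"angles short",f(s),"long-90",f(l)-90)
E
python3 - <<'E'
from h import *
s=bot.sense(); p=bot.get_image("wrist"); c=cam(p,s)
g=lambda L:[(a/4.4+284.6,b/4.4+24.6) for a,b in L]
rect(c,g([(132,98),(393,85),(395,480),(148,489)]),.042,"top")
rect(c,g([(90,82),(415,68),(418,515),(108,527)]),.012,"foot")
rect(c,[(249,288),(386,287),(381,429),(251,429)],.2529+.0125,"pack") 
E
```

```text
top centre [0.3953 0.238 ] sizes 46.9 68.3 angles short 20.9 long-90 21.099999999999994
foot centre [0.3954 0.2382] sizes 63.7 84.3 angles short 20.8 long-90 21.099999999999994
pack centre [0.4083 0.1272] sizes 48.1 57.7 angles short 18.9 long-90 18.099999999999994
```

Emit:
carry_out --pt "-0.005 0.04 -0.03 0 0.04" --pt "-0.01 0.08 -0.07 0 0.04" --pt "-0.012 0.1 -0.1 0 0.04" --pt "-0.015 0.11 -0.12 0 0.04" --pt "-0.015 0.11 -0.12 0 0.04" --pt "-0.015 0.11 -0.12 0 0.04"

```text
time: 9.75
position: [0.3891, 0.2494, 0.1335]
eef_rot: [-1.831, -2.552, 0.001]
contact_force: [0.3, -0.4, -1.6]
finger_gap: 0.0477
gripper_force: 63.1
```

Emit:
carry_out --pt "0 0.005 -0.03 2.4 0.04" --pt "0 0.005 -0.06 2.4 0.04" --pt "0 0.005 -0.075 2.4 0.04" --pt "0 0.005 -0.08 2.4 0.04" --pt "0 0.005 -0.08 2.4 0.04"

```text
time: 10.25
position: [0.3901, 0.2541, 0.0541]
eef_rot: [1.779, 2.588, 0.001]
contact_force: [1.0, 0.3, -2.8]
finger_gap: 0.0481
gripper_force: 63.1
```

```bash
python3 - <<'E'
from h import *
np.set_printoptions(precision=4,suppress=True)
s=bot.sense(); print(s["position"],tooly(s),s["contact_force"])
a=np.radians(tooly(s)+90); print("pack centre est",s["position"][:2]-.018*np.array([np.cos(a),np.sin(a)]),"want .3953 .238")
p=bot.get_image("top"); save(p,"t2"); p=bot.get_image("wrist"); save(p,"w4")
E
```

```text
[0.3901 0.2541 0.0541] 21.0 [ 1.0111  0.2548 -2.8164]
pack centre est [0.3966 0.2373] want .3953 .238
```

View pics/w4.png

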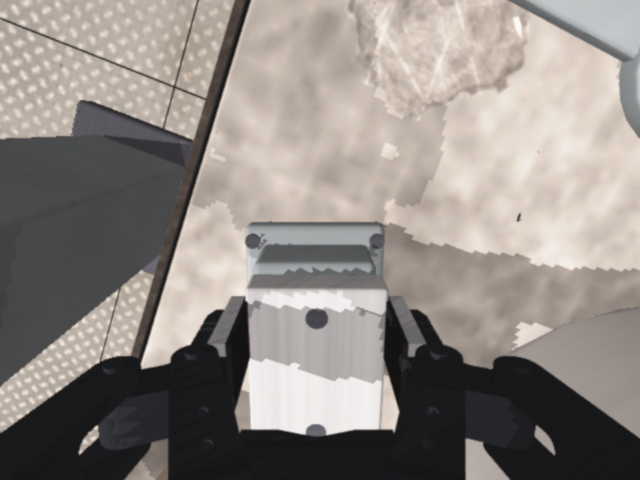

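The plate sits laterally in line with the pedestal: the foot spans columns 247–385 and the plate 249–386. The foot's far edge at row 223 lets me check lengthwise.

```bash
python3 - <<'E'
from h import *
s=bot.sense(); p=bot.get_image("wrist"); c=cam(p,s); a=np.radians(111); l=np.array([np.cos(a),np.sin(a)])
f=(atz(c,(247,223),.012)+atz(c,(385,223),.012))[:2]/2; print("ped from foot edge",f-.043*l)
f=(atz(c,(249,289),.0541+.0118)+atz(c,(386,289),.0541+.0118))[:2]/2; print("pack from far edge",f-.035*l)
E
```

```text
ped from foot edge [0.39625431 0.23869301]
pack from far edge [0.39768545 0.23627358]
```

Emit:
carry_out --pt "-0.001 0.0005 -0.003 0 0.04" --pt "-0.001 0.0005 -0.006 0 0.04" --pt "-0.001 0.0005 -0.007 0 0.04" --pt "-0.001 0.0005 -0.007 0 0.04"

```text
time: 10.8
position: [0.3881, 0.2549, 0.0464]
eef_rot: [1.778, 2.59, -0.0]
contact_force: [-0.6, -1.0, -0.3]
finger_gap: 0.0486
gripper_force: 63.4
```

Emit:
carry_out --pt "0 0 -0.001 0 0.04" --pt "0 0 -0.001 0 0.085" --pt "0 0 -0.001 0 0.085" --pt "0 0 -0.001 0 0.085" --pt "0 0 -0.001 0 0.085" --pt "0 0 0.01 0 0.085" --pt "0 0 0.05 0 0.085" --pt "0 0 0.1 0 0.085"

```text
time: 11.6
position: [0.3866, 0.2543, 0.1467]
eef_rot: [-1.775, -2.589, 0.006]
contact_force: [1.8, 1.1, 0.4]
finger_gap: 0.0853
gripper_force: 0.0
```

Emit:
carry_out --pt "0.005 -0.04 0.04 0 0.085" --pt "0.01 -0.09 0.08 0 0.085" --pt "0.015 -0.12 0.1 0 0.085" --pt "0.015 -0.12 0.1 0 0.085"

```text
time: 12.0
position: [0.4051, 0.131, 0.2496]
eef_rot: [1.784, 2.579, 0.003]
contact_force: [0.4, 0.7, 0.5]
finger_gap: 0.0851
gripper_force: 0.0
```

```bash
python3 - <<'E'
from h import *
s=bot.sense(); print(s["position"],tooly(s))
p=bot.get_image("wrist"); save(p,"w5"); c=cam(p,s)
q=bot.trace(p,"pack_mid")
if q: quad(p,c,"pack_mid",.058)
r=bot.landmark_of(p,"pack_mid"); 
if r: print(r[0]["confidence"],r[0]["location"],atz(c,r[0]["location"],.05))
i=cv2.imread("pics/w5.png")[10:190,260:440]; cv2.imwrite("pics/w5c.png",cv2.resize(i,None,fx=3.3,fy=3.3,interpolation=cv2.INTER_CUBIC))
E
```

```text
[0.40514773 0.13097207 0.24960152] 20.7
pack_mid conf 0.67 centre 0.3945 0.237 size 49.8 70.3 short-side angle 20.7
0.62 [353.4, 79.2] [0.39614042 0.23837465 0.05      ]
```

View pics/w5c.png

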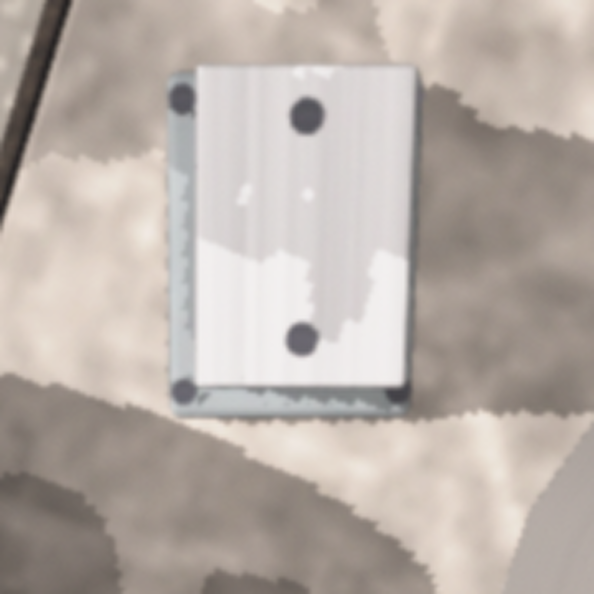

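The pack lies squarely on the pedestal: centre within about 1.5 mm, angle 20.7° against 21°. Next, the ball plate.

Emit:
carry_out --pt "0.015 -0.04 0 0 0.085" --pt "0.025 -0.085 0 0 0.085" --pt "0.03 -0.13 0 0 0.085" --pt "0.03 -0.18 0 0 0.085" --pt "0.03 -0.23 0 0 0.085" --pt "0.03 -0.28 0 0 0.085" --pt "0.025 -0.33 0 0 0.085" --pt "0.02 -0.37 0 0 0.085"

```text
time: 13.0
position: [0.4231, -0.2356, 0.2449]
eef_rot: [-1.774, -2.59, -0.0]
contact_force: [0.6, 0.3, 0.3]
finger_gap: 0.0852
gripper_force: 0.0
```

Emit:
carry_out --pt "0 -0.03 -0.01 0 0.085" --pt "-0.005 -0.055 -0.03 0 0.085" --pt "-0.005 -0.07 -0.05 0 0.085" --pt "-0.005 -0.07 -0.06 0 0.085" --pt "-0.005 -0.07 -0.06 0 0.085"

```text
time: 13.5
position: [0.4179, -0.3022, 0.184]
eef_rot: [-1.771, -2.588, -0.002]
contact_force: [0.4, 0.0, 0.3]
finger_gap: 0.085
gripper_force: 0.0
```

```bash
python3 - <<'E'
from h import *
np.set_printoptions(precision=4,suppress=True)
s=bot.sense(); print(s["position"],tooly(s))
p=bot.get_image("wrist"); save(p,"w6"); c=cam(p,s)
for q in bot.trace(p,"ball_plate_mid")[:1]: quad(p,c,"ball_plate_mid",.016)
for t,z in [("ball_plate_mid",.008),("ball",.038)]:
    for q in bot.landmark_of(p,t)[:2]: print(t,q["location"],q["confidence"],atz(c,q["location"],z))
E
```

```text
[ 0.4179 -0.3022  0.184 ] 21.2
ball_plate_mid conf 0.95 centre 0.4091 -0.3293 size 49.7 72.0 short-side angle 20.6
ball_plate_mid [296.1, 245.3] 0.97 [ 0.4103 -0.3296  0.008 ]
```

View pics/w6.png

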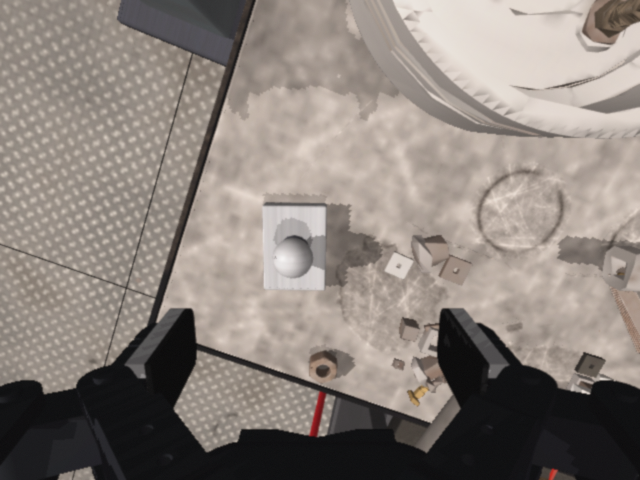

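The ball plate is at about (295,247), with the nut at (322,365), well clear of the fingers.

Emit:
carry_out --pt "-0.008 -0.027 -0.03 0 0.085" --pt "-0.008 -0.027 -0.07 0 0.085" --pt "-0.008 -0.027 -0.11 0 0.085" --pt "-0.008 -0.027 -0.14 0 0.085" --pt "-0.008 -0.027 -0.16 0 0.085" --pt "-0.008 -0.027 -0.172 0 0.085" --pt "-0.008 -0.027 -0.18 0 0.085" --pt "-0.008 -0.027 -0.18 0 0.085"

```text
time: 14.55
position: [0.4103, -0.3319, 0.0063]
eef_rot: [-1.777, -2.59, -0.0]
contact_force: [0.2, -0.0, -0.1]
finger_gap: 0.0849
gripper_force: 0.0
```

Emit:
carry_out --pt "0 0 0 0 0.04" --pt "0 0 0 0 0.04" --pt "0 0 0 0 0.04" --pt "0 0 0 0 0.04" --pt "0 0 0 0 0.04" --pt "0 0 0 0 0.04"

```text
time: 15.15
position: [0.4105, -0.3325, 0.0077]
eef_rot: [1.778, 2.588, -0.001]
contact_force: [-1.4, 1.0, 8.3]
finger_gap: 0.0478
gripper_force: 60.7
```

Emit:
carry_out --pt "0 0 0.02 0 0.04" --pt "0 0.005 0.05 0 0.04" --pt "0 0.02 0.1 0 0.04" --pt "0.005 0.04 0.14 0 0.04" --pt "0.01 0.07 0.18 0 0.04" --pt "0.015 0.11 0.22 0 0.04" --pt "0.02 0.15 0.245 0 0.04" --pt "0.025 0.19 0.25 0 0.04"

```text
time: 15.95
position: [0.4362, -0.1411, 0.2596]
eef_rot: [1.776, 2.584, 0.001]
contact_force: [2.1, 0.9, -4.6]
finger_gap: 0.0478
gripper_force: 64.4
```

Emit:
carry_out --pt "0 0.05 0 0 0.04" --pt "0 0.1 0 0 0.04" --pt "0 0.15 0 0 0.04" --pt "0 0.19 0 0 0.04" --pt "-0.005 0.23 0 0 0.04" --pt "-0.015 0.26 0 0 0.04" --pt "-0.025 0.29 0 0 0.04" --pt "-0.025 0.29 0 0 0.04"

```text
time: 16.75
position: [0.4079, 0.1522, 0.2566]
eef_rot: [-1.768, -2.596, -0.002]
contact_force: [-0.2, 0.4, -3.6]
finger_gap: 0.0474
gripper_force: 64.4
```

Emit:
carry_out --pt "0 0 0 0 0.04" --pt "0 0 0 0 0.04"

```text
time: 16.95
position: [0.41, 0.1468, 0.2561]
eef_rot: [1.779, 2.589, -0.002]
contact_force: [-0.9, -0.4, -2.8]
finger_gap: 0.0476
gripper_force: 64.4
```

```bash
python3 - <<'E'
from h import *
np.set_printoptions(precision=4,suppress=True)
s=bot.sense(); z=s["position"][2]; print(s["position"],tooly(s),s["finger_gap"])
p=bot.get_image("wrist"); save(p,"w7"); c=cam(p,s)
for q in bot.trace(p,"pack_mid")[:1]: quad(p,c,"pack_mid",.058)
for t,zz in [("pack_mid",.05),("ball_plate_mid",z),("ball",z+.03)]:
    for q in bot.landmark_of(p,t)[:1]: print(t,q["location"],q["confidence"],atz(c,q["location"],zz))
i=p["frame"]; 
for q in bot.trace(p,"ball_plate_mid")[:1]: 
    m=q["region"]; print([ (r,np.flatnonzero(m[r]).min(),np.flatnonzero(m[r]).max()) for r in range(0,480,6) if m[r].any()])
E
```

```text
[0.41   0.1468 0.2561] 21.0 0.0476230744242554
pack_mid [341.9, 99.9] 0.7 [0.3967 0.2374 0.05  ]
ball_plate_mid [315.2, 311.4] 0.86 [0.4089 0.1479 0.2561]
ball [311.9, 354.0] 0.81 [0.4082 0.1475 0.2861]
[(222, np.int64(249), np.int64(385)), (228, np.int64(245), np.int64(389)), (234, np.int64(245), np.int64(390)), (240, np.int64(245), np.int64(389)), (246, np.int64(245), np.int64(389)), (252, np.int64(245), np.int64(389)), (258, np.int64(245), np.int64(388)), (264, np.int64(246), np.int64(388)), (270, np.int64(246), np.int64(388)), (276, np.int64(246), np.int64(387)), (282, np.int64(247), np.int64(387)), (288, np.int64(247), np.int64(386)), (294, np.int64(247), np.int64(385)), (300, np.int64(250), np.int64(383)), (306, np.int64(250), np.int64(383)), (312, np.int64(250), np.int64(382)), (318, np.int64(251), np.int64(382)), (324, np.int64(251), np.int64(382)), (330, np.int64(251), np.int64(382)), (336, np.int64(252), np.int64(381)), (342, np.int64(252), np.int64(380)), (348, np.int64(252), np.int64(381)), (354, np.int64(252), np.int64(381)), (360, np.int64(250), np.int64(382)), (366, np.int64(250), np.int64(382)), (372, np.int64(250), np.int64(381)), (378, np.int64(251), np.int64(381)), (384, np.int64(251), np.int64(381)), (390, np.int64(251), np.int64(380)), (396, np.int64(251), np.int64(380)), (402, np.int64(300), np.int64(378))]
```

Emit:
carry_out --pt "-0.004 0.03 -0.02 0 0.04" --pt "-0.008 0.06 -0.06 0 0.04" --pt "-0.014 0.088 -0.1 0 0.04" --pt "-0.014 0.088 -0.14 0 0.04" --pt "-0.014 0.088 -0.17 0 0.04" --pt "-0.014 0.088 -0.18 0 0.04" --pt "-0.014 0.088 -0.18 0 0.04"

```text
time: 17.95
position: [0.3956, 0.2355, 0.0755]
eef_rot: [-1.778, -2.589, 0.003]
contact_force: [0.2, 0.2, -3.1]
finger_gap: 0.0477
gripper_force: 64.4
```

```bash
python3 - <<'E'
from h import *
np.set_printoptions(precision=4,suppress=True)
s=bot.sense(); z=s["position"][2]; print(s["position"],tooly(s),s["contact_force"],s["joint_positions"])
p=bot.get_image("wrist"); save(p,"w8"); c=cam(p,s)
for t,zz in [("ball_plate_mid",z),("ball",z+.03)]:
    for q in bot.landmark_of(p,t)[:1]: print(t,q["location"],q["confidence"],atz(c,q["location"],zz))
a=np.radians(111); l=np.array([np.cos(a),np.sin(a),0]); h=np.array([l[1],-l[0],0])
P=np.array([.3955,.2374,0])
for n,zz,w,L in [("pack top",.058,.025,.035),("foot",.012,.033,.043)]:
    print(n,[proj(c,P+[0,0,zz]+l*L+h*w*k).round(1) for k in (-1,1)])
B=s["position"]+.0023*l; print("ball top far",[proj(c,B+[0,0,.0083]+l*.035+h*.025*k).round(1) for k in (-1,1)], "bottom",[proj(c,B+[0,0,-.0077]+l*.035+h*.025*k).round(1) for k in (-1,1)])
i=p["frame"][120:420,190:450]; cv2.imwrite("pics/w8c.png",cv2.cvtColor(cv2.resize(i,None,fx=2,fy=2),cv2.COLOR_RGB2BGR))
E
```

```text
[0.3956 0.2355 0.0755] 21.0 [ 0.1989  0.1859 -3.1363] [-0.0451  0.4655 -0.7524  2.1441  0.4889  0.7094 -0.7588]
ball_plate_mid [320.3, 310.6] 0.97 [0.3963 0.2376 0.0755]
ball [313.4, 352.1] 0.65 [0.3941 0.2369 0.1055]
pack top [array([255.4, 210.5]), array([381.3, 210.7])]
foot [array([252.3, 176.6]), array([384.3, 176.7])]
ball top far [array([242.4, 224.2]), array([391.1, 224.4])] bottom [array([250. , 214.4]), array([383.7, 214.6])]
```

View pics/w8c.png

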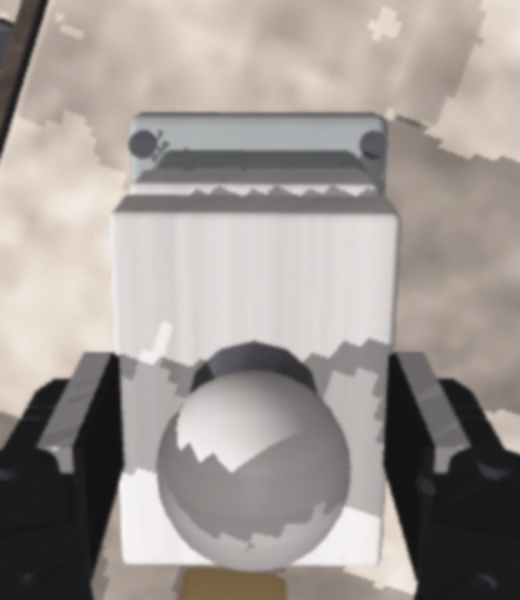

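The ball plate's far edge is at crop row 212, the pack's at row 183 and the foot's at row 113, matching the predicted pixels to about 1 mm. I'll lower it.

Emit:
carry_out --pt "0 0 -0.004 0 0.04" --pt "0 0 -0.007 0 0.04" --pt "0 0 -0.009 0 0.04" --pt "0 0 -0.009 0 0.04"

```text
time: 18.5
position: [0.396, 0.2358, 0.0672]
eef_rot: [1.778, 2.59, -0.0]
contact_force: [-0.0, -0.9, -3.2]
finger_gap: 0.0481
gripper_force: 64.3
```

Emit:
carry_out --pt "0 0 -0.001 0 0.04" --pt "0 0 -0.002 0 0.04" --pt "0 0 -0.002 0 0.04"

```text
time: 18.8
position: [0.3961, 0.2361, 0.0658]
eef_rot: [1.778, 2.59, -0.0]
contact_force: [-1.9, -1.5, 4.1]
finger_gap: 0.0478
gripper_force: 65.2
```

Emit:
carry_out --pt "0 0 0 0 0.085" --pt "0 0 0 0 0.085" --pt "0 0 0 0 0.085" --pt "0 0 0 0 0.085" --pt "0 0 0.01 0 0.085" --pt "0 0 0.05 0 0.085" --pt "0 0 0.1 0 0.085" --pt "0.01 -0.04 0.15 0 0.085"

```text
time: 19.6
position: [0.4031, 0.2093, 0.2074]
eef_rot: [-1.768, -2.596, -0.007]
contact_force: [2.8, -0.3, 0.3]
finger_gap: 0.0851
gripper_force: 0.0
```

Emit:
carry_out --pt "0.005 -0.03 0.03 0 0.085" --pt "0.01 -0.05 0.04 0 0.085" --pt "0.01 -0.05 0.04 0 0.085"

```text
time: 19.9
position: [0.4154, 0.1527, 0.246]
eef_rot: [1.782, 2.582, 0.002]
contact_force: [-0.4, -0.1, -0.5]
finger_gap: 0.0848
gripper_force: 0.0
```

```bash
python3 - <<'E'
from h import *
np.set_printoptions(precision=4,suppress=True)
s=bot.sense(); print(s["position"],tooly(s),s["joint_positions"])
p=bot.get_image("wrist"); save(p,"w9"); c=cam(p,s)
for t,zz in [("ball_plate_mid",.066),("ball",.096),("pack_mid",.05),("tab",.15),("lens",.096)]:
    for q in bot.landmark_of(p,t)[:1]: print(t,q["location"],q["confidence"],atz(c,q["location"],zz))
for q in bot.trace(p,"ball_plate_mid")[:1]: quad(p,c,"ball_plate_mid",.074)
r=[];T={}
for n in ["top","side"]:
    p=bot.get_image(n); c=cam(p); save(p,n+"9")
    for t in ["tab","lens","ball","ball_plate_mid"]:
        for q in bot.landmark_of(p,t)[:2]:
            print(n,t,np.round(q["location"],1),round(q["confidence"],2),atz(c,q["location"],{"tab":.15,"lens":.096,"ball":.096,"ball_plate_mid":.066}[t]))
        if bot.landmark_of(p,t): T.setdefault(t,[]).append(ray(c,bot.landmark_of(p,t)[0]["location"]))
for t in T:
    if len(T[t])>1: print(t,*tri(T[t]))
E
```

```text
[0.4154 0.1527 0.246 ] 20.8 [ 0.3329  0.1571 -0.8897  2.0219  0.1464  1.0221 -0.2646]
ball_plate_mid [329.0, 101.9] 0.7 [0.394  0.2366 0.066 ]
ball [334.7, 98.7] 0.64 [0.3965 0.2381 0.096 ]
pack_mid [253.1, 238.7] 0.42 [0.3736 0.1111 0.05  ]
ball_plate_mid conf 0.76 centre 0.3953 0.2376 size 50.6 70.1 short-side angle 20.9
top tab [164.2 298.4] 0.95 [0.5285 0.3946 0.15  ]
top tab [251.2 324.7] 0.45 [0.3707 0.2387 0.15  ]
top lens [181.7 352. ] 0.89 [0.4059 0.4135 0.096 ]
top ball [252.2 325.6] 0.82 [0.3846 0.2367 0.096 ]
top ball_plate_mid [248.7 321.9] 0.96 [0.4069 0.2399 0.066 ]
side tab [308.8 324.7] 0.72 [0.3427 0.3835 0.15  ]
side ball [308.6 306.6] 0.6 [0.3942 0.241  0.096 ]
side ball_plate_mid [308.3 317.7] 0.92 [0.3964 0.2384 0.066 ]
tab [0.4213 0.3833 0.1823] [0.08479159994815222, 0.08479159994815227]
ball [0.3907 0.2374 0.0927] [0.004851426212770521, 0.004851426212770478]
ball_plate_mid [0.4011 0.2393 0.0676] [0.005051786102485854, 0.005051786102485748]
```

Emit:
carry_out --pt "0.0 0.04 0.01 0 0.085" --pt "0.0 0.08 0.02 0 0.085" --pt "0.005 0.12 0.02 0 0.085" --pt "0.02 0.15 0.02 0 0.085" --pt "0.04 0.17 0.02 0 0.085" --pt "0.045 0.177 0.02 0 0.085" --pt "0.045 0.177 0.02 0 0.085"

```text
time: 22.25
position: [0.4587, 0.3327, 0.2634]
eef_rot: [-1.776, -2.589, 0.001]
contact_force: [0.5, -1.5, 0.4]
finger_gap: 0.0851
gripper_force: 0.0
```

```bash
cat > v.py <<'E'
from h import *
np.set_printoptions(precision=4,suppress=True)
s=bot.sense(); print(s["position"],tooly(s),s["joint_positions"])
p=bot.get_image("wrist"); save(p,"wv%d"%p["shot"]); c=cam(p,s); print(p["shot"],c)
for t,zz in [("tab",.15),("lens",.096),("ball",.096)]:
    for q in bot.landmark_of(p,t)[:2]: print(t,q["location"],q["confidence"],atz(c,q["location"],zz))
for t in ["tab","lens"]:
    for q in bot.trace(p,t)[:2]:
        m=q["region"].astype(np.uint8); r=cv2.minAreaRect(cv2.findNonZero(m)); print(t,q["confidence"],m.sum(),r)
E
python3 v.py
```

```text
[0.4587 0.3327 0.2634] 21.1 [-0.0401  0.4024 -0.8968  1.7364  0.3376  1.1675 -0.6648]
22 (array([[409.9305,   0.    , 316.406 ],
       [  0.    , 409.9305, 242.4336],
       [  0.    ,   0.    ,   1.    ]]), array([[ 0.933 ,  0.3468,  0.0959],
       [ 0.3598, -0.8978, -0.254 ],
       [-0.002 ,  0.2715, -0.9624]]), array([0.4341, 0.3971, 0.4061]))
tab [452.7, 164.5] 0.6 [0.52   0.4062 0.15  ]
tab [284.2, 88.4] 0.5 [0.4082 0.4103 0.15  ]
lens [283.8, 86.1] 0.55 [0.4019 0.4144 0.096 ]
ball [204.4, 297.8] 0.94 [0.3965 0.2383 0.096 ]
tab 0.79 4870 ((439.6470947265625, 159.08824157714844), (67.05594635009766, 101.01266479492188), 30.963762283325195)
```

Emit:
carry_out --pt "0.01 0.005 0 -8 0.085" --pt "0.025 0.01 0 -16 0.085" --pt "0.04 0.015 0 -22 0.085" --pt "0.05 0.02 0 -25 0.085" --pt "0.05 0.02 0 -25 0.085" --pt "0.05 0.02 0 -25 0.085"

```text
time: 23.15
position: [0.5082, 0.3518, 0.2639]
eef_rot: [2.295, 2.146, -0.001]
contact_force: [-0.3, -0.3, -0.7]
finger_gap: 0.085
gripper_force: 0.0
```

```bash
python3 v.py; python3 - <<'E'
from h import *
# tab top-face: dark pixel mask stats for orientation
import glob
f=sorted(glob.glob("pics/wv*.png"))[-1]; i=cv2.cvtColor(cv2.imread(f),cv2.COLOR_BGR2GRAY)
j=cv2.resize(i,(64,48),interpolation=cv2.INTER_AREA)[4:34,18:50]
for r in j: print(' '.join(f"{v:3d}" for v in r))
E
```

```text
[0.5082 0.3518 0.2639] -3.8 [-0.1435  0.4607 -0.7708  1.621   0.3388  1.1992 -1.054 ]
23 (array([[409.9305,   0.    , 316.406 ],
       [  0.    , 409.9305, 242.4336],
       [  0.    ,   0.    ,   1.    ]]), array([[ 0.9977, -0.0642, -0.02  ],
       [-0.0672, -0.9598, -0.2726],
       [-0.0017,  0.2733, -0.9619]]), array([0.5131, 0.4207, 0.4065]))
tab [330.2, 152.2] 0.59 [0.5201 0.4048 0.15  ]
lens [170.8, 144.2] 0.64 [0.4045 0.415  0.096 ]
lens [330.8, 150.7] 0.38 [0.522  0.4024 0.096 ]
ball [192.0, 358.0] 0.72 [0.3934 0.2372 0.096 ]
tab 0.73 1857 ((327.5, 147.0), (98.0, 25.0), 90.0)
lens 0.95 13912 ((226.26739501953125, 134.8857421875), (280.41070556640625, 98.38865661621094), 6.505626678466797)
lens 0.64 2893 ((205.2000274658203, 339.9000549316406), (76.92073059082031, 56.79612731933594), 63.43495178222656)
 64  63  62  61  61  60  60  59  60  59  59  59  59  60  84 140 125 101  64  61 196 214 206 201 195 193 205 209 218 215 211 199
 64  63  61  61  61  59  57  56  55  56  60  67  80  86 103 114 116 120 149 170 205 212 199 200 185 197 210 205 188 165 150 139
 98 113 111 119 125 
[... 2863 characters left out ...]
 132 128 124 120 113 107 103  99  99  99  99 100 100 100 100
125  99 102  96  76 117 114 138 151 152 141 145 153 147 147 141 137 133 128 125 122 115 108 103 101 100 101 101 101 100 100 100
 95 141 187  99  88  87 116 152 159 150 150 145 142 142 148 142 137 133 129 126 122 119 112 106 102 100  93 102 101  99  99  99
 27 159 238 157  94  78 113 119 152 148 147 134 158 155 149 142 136 134 130 127 125 122 115 108 103  99  26  70 101 101 100 100
 18 121 225 201 101  90  81 115 129 166 208 198 182 155 149 143 138 133 131 130 126 123 117 110 105  96  28  24  88  93  70  99
 18  60 104 161 140  93  82 114 182 206 213 218 187 155 149 144 137 135 133 130 126 123 119 113 108  92  34  19  36  97  67  50
```

```bash
python3 - <<'E'
from h import *
s=bot.sense(); p=bot.get_image("wrist"); c=cam(p,s)
g=cv2.cvtColor(p["frame"],cv2.COLOR_RGB2GRAY); m=np.zeros_like(g); m[100:200,290:360]=(g[100:200,290:360]<62)
n,l,st,_=cv2.connectedComponentsWithStats(m); k=1+st[1:,4].argmax(); m=l==k; print(st[k])
for r in range(st[k][1],st[k][1]+st[k][3],5):
    w=np.flatnonzero(m[r]); print(r,w.min(),w.max(),g[r,w.min():w.max()+1:3])
T=np.array([.520,.4055]); a=np.radians(-4); x=np.array([np.cos(a),np.sin(a)]); y=np.array([-x[1],x[0]])
for z in (.127,.169): print(z,[proj(c,[*(T+x*.006*i+y*.018*j),z]).round(1).tolist() for i in(-1,1) for j in (-1,1)])
A=([0.4341,0.3971,0.4061],); 
K=c[0]; c1=(K,np.array([[.933,.3468,.0959],[.3598,-.8978,-.254],[-.002,.2715,-.9624]]),np.array(A[0]))
print(tri([ray(c1,(452.7,164.5)),ray(c,(330.2,152.2))]))
L=tri([ray(c1,(283.8,86.1)),ray(c,(170.8,144.2))]); print(L)
E
```

```text
[ 316  116   26   69 1368]
116 335 335 [61]
121 322 336 [44 34 25 25 25]
126 317 338 [57 31 33 33 30 30 30 33]
131 316 339 [58 29 32 31 31 30 30 24]
136 317 340 [59 31 32 31 31 30 30 20]
141 319 341 [32 31 35 37 36 29 23 37]
146 318 341 [61 32 35 37 37 30 27 22]
151 319 339 [32 30 30 36 36 30 22]
156 317 338 [58 29 31 29 30 33 28 28]
161 319 338 [31 31 30 29 29 28 23]
166 319 338 [32 29 30 28 28 28 23]
171 319 338 [34 30 29 30 30 27 22]
176 319 338 [46 35 35 35 35 28 22]
181 320 338 [41 35 35 34 34 34 52]
0.127 [[319.3, 176.4], [319.5, 121.0], [337.0, 176.4], [337.9, 121.1]]
0.169 [[319.7, 185.0], [320.0, 120.1], [340.4, 185.0], [341.6, 120.2]]
(array([0.52022299, 0.40559031, 0.14990159]), [0.0007147834305317442, 0.0007147834305316025])
(array([0.40067528, 0.41514919, 0.08384675]), [2.4629868820983176e-05, 2.4629868820946134e-05])
```

Emit:
carry_out --pt "0.005 0.025 0 0 0.085" --pt "0.011 0.054 -0.02 0 0.085" --pt "0.011 0.054 -0.05 0 0.085" --pt "0.011 0.054 -0.08 0 0.085" --pt "0.011 0.054 -0.105 0 0.085" --pt "0.011 0.054 -0.12 0 0.085" --pt "0.011 0.054 -0.126 0 0.085" --pt "0.011 0.054 -0.126 0 0.085"

```text
time: 24.3
position: [0.5197, 0.4061, 0.1377]
eef_rot: [-2.296, -2.144, 0.001]
contact_force: [0.2, -0.1, 1.0]
finger_gap: 0.0853
gripper_force: 0.0
```

Emit:
carry_out --pt "0 0 0 0 0.04" --pt "0 0 0 0 0.02" --pt "0 0 0 0 0.0" --pt "0 0 0 0 0.0" --pt "0 0 0 0 0.0" --pt "0 0 0 0 0.0" --pt "0 0 0 0 0.0" --pt "0 0 0 0 0.0" --force 25

```text
time: 25.1
position: [0.5193, 0.4063, 0.1383]
eef_rot: [-2.296, -2.144, 0.0]
contact_force: [-3.4, -1.3, 5.6]
finger_gap: 0.0113
gripper_force: 29.8
```

```bash
python3 - <<'E'
from h import *
s=bot.sense(); print(s["position"],tooly(s),s["finger_gap"],s["gripper_force"],s["contact_force"],s["moment"])
E
```

```text
[0.51932042 0.40631824 0.13828625] -3.9 0.011314957088475564 29.806087911128998 [-3.40158775 -1.30141241  5.57458124] [-0.35713072  0.66560084  0.01842766]
```

Emit:
carry_out --pt "0 0 0 4 0" --pt "0 0 0 8 0" --pt "0 0 0 12 0" --pt "0 0 0 16 0" --pt "0 0 0 20 0" --pt "0 0 0 24 0" --pt "0 0 0 27 0" --pt "0 0 0 28.5 0"

```text
time: 25.9
position: [0.5192, 0.4063, 0.1383]
eef_rot: [-1.695, -2.644, 0.001]
contact_force: [-4.3, -2.2, 6.8]
finger_gap: 0.0118
gripper_force: 30.0
```

Emit:
carry_out --pt "0 0 0 0 0" --pt "0 0 0 0 0" --pt "0 0 0 0 0"

```text
time: 26.2
position: [0.5192, 0.4063, 0.1383]
eef_rot: [-1.697, -2.643, 0.001]
contact_force: [-4.4, -1.4, 6.4]
finger_gap: 0.0119
gripper_force: 29.9
```

```bash
python3 - <<'E'
from h import *
np.set_printoptions(precision=4,suppress=True)
s=bot.sense(); f=tooly(s); print(s["position"],f,s["finger_gap"],s["gripper_force"],s["contact_force"],s["moment"])
T={}
for n in ["wrist","top","side"]:
    p=bot.get_image(n); c=cam(p,s)
    for t,z in [("ball",.096),("ball_plate_mid",.066),("pack_mid",.05),("lens",.096),("tab",.15)]:
        for q in bot.landmark_of(p,t)[:1]: print(n,t,round(q["confidence"],2),atz(c,q["location"],z))
A=s["position"][:2]
for B in [(.3955,.2375)]:
  for L in [(.403,.4147),(.4059,.4135)]:
    l=np.array(L)-A; b=np.array(B)-A; ld=np.degrees(np.arctan2(l[1],l[0])); sd=np.radians(2*(f+180)-ld); x=np.array([np.cos(sd),np.sin(sd)])
    print("lensdir",ld,"sideways mm",1000*(x[0]*b[1]-x[1]*b[0]),"along",x@b)
E
```

```text
[0.5192 0.4063 0.1383] 24.6 0.011914758184008596 29.944956600666046 [-4.4029 -1.3875  6.3868] [-0.3767  0.7924 -0.0753]
wrist ball_plate_mid 0.72 [0.39   0.4035 0.066 ]
wrist pack_mid 0.2 [0.384  0.3984 0.05  ]
wrist lens 0.57 [0.404  0.4131 0.096 ]
wrist tab 0.86 [0.5196 0.405  0.15  ]
top ball 0.77 [0.3947 0.2379 0.096 ]
top ball_plate_mid 0.81 [0.4014 0.238  0.066 ]
top pack_mid 0.54 [0.3977 0.2268 0.05  ]
top lens 0.86 [0.4023 0.4113 0.096 ]
top tab 0.5 [0.5178 0.4026 0.15  ]
side ball 0.65 [0.396  0.2416 0.096 ]
side ball_plate_mid 0.57 [0.3934 0.2299 0.066 ]
side pack_mid 0.61 [0.3944 0.2364 0.05  ]
side lens 0.65 [0.348  0.3667 0.096 ]
side tab 0.56 [0.5211 0.3967 0.15  ]
lensdir 175.8604732561476 sideways mm 1.5844557355128437 along 0.20923666328735857
lensdir 176.35904945074037 sideways mm 3.4051075641722965 along 0.20921495406897112
```

```bash
python3 -c "
from workcell import bot
print(bot.finish_job())"
```

```text
the job is handed in; nothing more can be done
None
```

I've handed the job in, but the hand-in call returned no verdict. By my measurements both plates lie on the pedestal within about 1–2 mm and were released. The arm still grips the tab at about 30 N, with the mirror turned about 0.5 rad, so the computed line of sight passes roughly 2–3 mm from the ball.

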